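# Bring the pantry hatch in to its first stay hole

## Task

The hatch window stands wide open on its stay. First lift the jar out of the stay's way and stand it upright on the cork mat at the other end of the sill; then lift the stay off its pin, draw the window in and drop the hole nearest the stay's pivot over the same pin, so the stay lies flat and the window is held nearly shut. Leave the bottle, the can and the mug standing where they are.

Things in the scene. Friction and masses are not known exactly. Their poses are not given: they have to be found in the camera images.
- window: Low white serving-hatch window on the counter. Origin: at counter height on the sash's upright hinge axis; own x points outward, y along the frame, z up. 'Window frame' numbers are mm in it. Sill top at z 30, x -255 to 45, y -390 to 150. Posts at y 22 and -347, with a head rail to z 263, within 23 of x = 0; tiled upstands to z 127 run on to y 190 and -515.
- rose_top (a point): Top of a bare round rose on the sill (26 diameter, 8 high, no pin), under the stay at the start. Not used.
- sash (a joint): Angle of the glazed sash about the window's origin axis: 0 = shut (sash along own -y of the window), growing to 0.85 as it swings outward (counter-clockwise from above). Sash 318 wide, 26 thick, z 34 to 234. It stays where it is left, needing about 1 N at the pivot to move. Starts at 0.65.
- swivel (a joint): Angle of the stay about the upright screw on the sash (0 = parallel to the sash, pointing to its hinge; grows counter-clockwise from above). Turns freely with slight friction, -0.2 to 1.6. Horizontal heading of the stay, from the window's own +y, counter-clockwise = sash + swivel. Starts near 0.48.
- stay (a joint): Lift angle of the stay about its pivot: 0 = lying level (its lowest), grows as the ball end rises, up to 0.7. Falls by its own weight (220 g).
- pivot (a point): Pivot point of the stay on the sash, at the underside of the bar: in the sash at 35 inward of and 220 along from the hinge axis, so with the sash shut at (-35, -220, 42) in the window frame; turns with the sash about the window's origin axis.
- hole1 (a point): Centre, on the bar's underside, of the stay's hole nearest the pivot, 142.5 from the pivot. The stay is a dark flat steel bar 26 wide, 6 thick, 293 long over all, with four through holes of 14 diameter in a row, and an upright ball knob at its free end. When level its underside is at z 42.
- hole2 (a point): Second hole from the pivot, 170.5 from it.
- hole3 (a point): Third hole from the pivot, 198.5 from it.
- hole4 (a point): Fourth hole, nearest the ball, 226.5 from the pivot.
- ball (a point): Centre of the ball knob (28 diameter) at the stay's free end, 268.5 along the bar from the pivot and 34 above its underside (28 above its top), on a neck 14 thick. The place to hold the stay.
- pin_tip (a point): Top of the upright fixed pin on the sill: 9 diameter, rounded tip, at z 58 in the window frame; foot 26 diameter up to z 40. The pin stands 16 above the underside of a level bar. At the start it passes through hole 3 or hole 4.
- jar: Glass jar with a wooden cap, 58 diameter, 95 high, about 300 g, standing on the sill where the stay has to come. Origin: centre of its underside, z up.
- mat: Square cork mat, 105 x 105 x 6 thick, fixed on the sill at its other end. Origin: centre of its underside; top 6 above that.
- oil: Bystander: tall bottle, 54 diameter, 210 high, on the sill near the hinge post. Origin: centre of its underside.
- canister: Bystander: round can, 52 diameter, 80 high, on the sill between stay and mat. Origin: centre of its underside.
- mug: Bystander: white mug, 80 diameter, 90 high, handle at its own +y, on the counter beside the sill, past its hinge-post end. Origin: centre of its underside.

How it is judged:
By the outcome, as a careful person would: the job done as asked, in the order asked, and still so for the second after the job is handed in, with the robot touching nothing.
It also fails if it takes over 58 s, if anything falls off the work surface, if the arm or the gripper's body presses on something with over 40 N, if the wrist force passes 120 N, or if a joint passes its speed limit or range.

## Robot

A 6-joint arm with a two-finger parallel gripper is mounted at the origin on the work surface. World frame = base frame: x ahead of the robot, y to its left, z up, the work surface at z = 0. Lengths are in m, angles in rad, forces in N, time in s.
With the tool pointing down it reaches from about 0.3 to 0.85 m from the base axis. Payload 4.2 kg.
Tool frame: the origin (TCP) lies on the centre line of the jaws, within the pads' length; the fingertips stand 8 mm ahead of it and the grasp point (between the pads) lies 11 mm behind it; z points along the fingers, y is the line along which they close (so a half turn about z gives the same grasp; the last joint's range is limited). The gripper opens to 91 mm and grips with 3 to 60 N. Pads are 32 mm wide; open, the fingers measure 118 mm over their backs; the gripper's body (76 mm by 178 mm) begins 60 mm behind the grasp point.
Start: joints at [1.193, 0.32, 1.565, -0, 1.257, -0.02], TCP at [0.201, 0.539, 0.222] pointing down, gripper open.
Joint ranges: [-3.11, 3.11], [-0.84, 2.01], [0.21, 2.61], [-1.34, 4.49], [0.05, 2.63], [-2.56, 2.56]. Speed limits (rad/s): [2.57, 2.57, 3.14, 3.14, 3.14, 3.14].

## Interface

Orientations are given as a unit quaternion [x, y, z, w].
In Python, from cell import ctrl gives the robot as it stands.
- The arm moves only by the tool drive_effector, called in YAML: its name, and indented under it one key for each argument. Schema: {"type":"object","properties":{"segments":{"type":"array","items":{"type":"object","properties":{"jaw":{"type":"number"},"pos":{"type":"array","items":{"type":"number"},"minItems":3,"maxItems":3},"turn_vec":{"type":"array","items":{"type":"number"},"minItems":3,"maxItems":3}},"additionalProperties":false,"required":["jaw"]},"minItems":1,"maxItems":10},"grip_n":{"type":"number"},"only":{"type":"string"},"quiet":{"type":"boolean"},"lines":{"type":"string"}},"required":["segments"],"additionalProperties":false}. segments is a list of rows, 1 to 10 of them, each an object with the fields jaw (the finger opening in m), pos (a list: dx, dy, dz in m), turn_vec (a list: a rotation vector rx, ry, rz in rad); a field left out counts as zero (the opening has to be given); each row is the pose to reach, as a shift and turn from the pose commanded when the call began, along the tool's axes at that moment; what a row does not reach only later rows make up. A row lasts 1/8 s, in which the tool goes at most 0.0625 m and 0.188 rad, less where a joint would pass 70% of its speed; a pose out of reach is approached as far as the arm can. The fingers move at their own pace and stop on an object; grip_n is the grip in N (left out, the last holds). Time passes only in rows, so rows that do not move let the fingers close. The tool returns the time, the measured TCP pose, the force, the opening and the grip force at its end. only (a regular expression) keeps the lines of the reply that match it, lines (a string "A,B") keeps lines A to B, and quiet returns only ok. Input that does not fit is refused with a message, and nothing moves.
- ctrl.get_state(): the state, without advancing time (a new reading comes with each control period).
- ctrl.grab_frame(name): name is "side" or "top"; returns the picture (400x640x3 uint8, red, green, blue); there is no depth.
- ctrl.get_calibration(name): a dict with "camera_matrix" (3x3 intrinsics, pixels), "cam_to_world" (4x4, takes a point from camera to world coordinates). Camera axes: x right, y down, z forward; pixel columns grow to the right and rows downward; lengths in m; the calibration is good to about 2 mm. A picture is of the moment at which its call begins. get_calibration takes no time and is no camera call.
- ctrl.hand_in(): hands the job in; it is judged then, once.
The state is a dict: "clock": time; "joints": joint angles; "dq": joint speeds; "joint_torque": joint torques, N m; "tool_pos": TCP position; "ee_rot": TCP orientation; "contact_force": force on the tool from outside, world axes, zero at the start; "moment": the same for the moment, N m; "gripper_width": finger opening in m; "finger_force": force on a finger pad.
Only numpy, scipy, OpenCV 4.12 (cv2) and the standard library are available. Lean on these libraries where they do the work, as an engineer would, in place of code of your own. Each camera call takes 0.05 s, during which the arm holds its last target. There are 200 camera calls.

## Working session

There is one attempt and no reset: what is moved stays moved. The work goes in short steps, Python scripts to look and compute and a tool call to move; the robot and the scene stay as the last step left them, time stands still between calls to the robot, and variables do not carry over. Pictures are saved under pics/ and viewed, at most 10 in all, crops included, and the job is handed in when it is done.

```bash
ls; mkdir -p pics; python3 - <<'E'
from cell import ctrl
import cv2
for n in("side","top"):
    f=ctrl.grab_frame(n); cv2.imwrite(f"pics/{n}0.png",f[...,::-1])
    c=ctrl.get_calibration(n); print(n,c["camera_matrix"],c["cam_to_world"])
s=ctrl.get_state();print(s)
E
```

```text
cell.py
pics
side [[421.66714258   0.         319.94460842]
 [  0.         421.66714258 200.83465609]
 [  0.           0.           1.        ]] [[ 9.58405766e-01 -2.02744302e-01  2.00880897e-01  4.22783238e-01]
 [-2.85409033e-01 -6.80160251e-01  6.75221235e-01 -4.43386028e-01]
 [-2.66056376e-04 -7.04469148e-01 -7.09734562e-01  6.72430669e-01]
 [ 0.00000000e+00  0.00000000e+00  0.00000000e+00  1.00000000e+00]]
top [[394.82705783   0.         316.13732166]
 [  0.         394.82705783 207.0164895 ]
 [  0.           0.           1.        ]] [[ 0.00918223 -0.99151838  0.12964181  0.45957399]
 [-0.99994467 -0.00976997 -0.00389834  0.11524884]
 [ 0.00513187 -0.12959884 -0.99155323  1.10608989]
 [ 0.          0.          0.          1.        ]]
{'clock': 0.1, 'joints': array([ 1.19302707e+00,  3.20220960e-01,  1.56553872e+00, -1.34655517e-05,
        1.25741588e+00, -2.00132396e-02]), 'dq': array([-0.00016336, -0.00091546, -0.00236274, -0.0002963 ,  0.00052287,
       -0.0019696 ]), 'joint_torque': array([-5.72214958e-04, -4.13335240e+01, -2.32507968e+01,  7.28724548e-02,
        4.22327360e-02, -4.70855593e-05]), 'tool_pos': array([0.2011981 , 0.53818214, 0.22121549]), 'ee_rot': array([ 1.77923496e-01,  9.84044005e-01, -7.77114088e-04, -1.50100001e-04]), 'contact_force': array([ 0.29002515,  0.12651943, -0.33776212]), 'moment': array([ 0.00683633, -0.00071607,  0.05706446]), 'finger_force': 0.0, 'gripper_width': 0.09118855825059774}
```

View pics/top0.png

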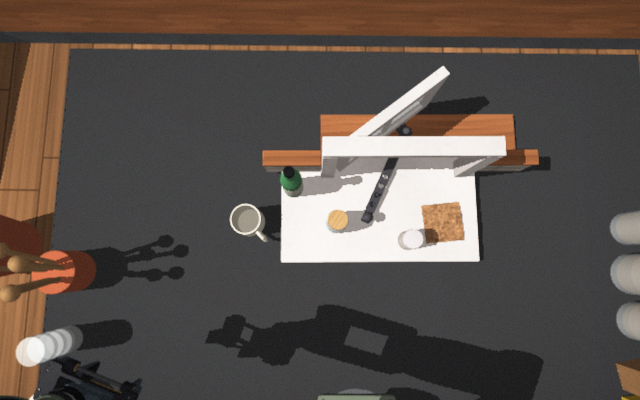

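View pics/side0.png

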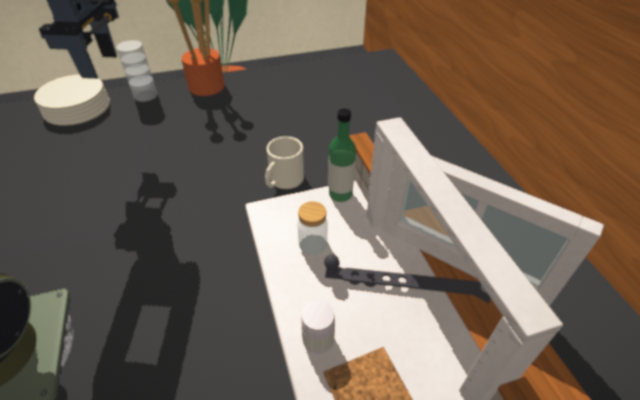

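The top view shows the window roughly aligned with world axes. The sill's inner corners are near (281,262) and (480,261), the jar cap at (338,220), the ball at (367,217), the can at (412,239), the mat at (443,222) and the oil at (290,180). The side view shows the jar at (312,215) and the ball at (331,262). I'll zoom in for accuracy.

```bash
cat > h.py <<'E'
import numpy as np,cv2
from cell import ctrl
from scipy.spatial.transform import Rotation as R
C={n:ctrl.get_calibration(n) for n in("side","top")}
def ray(n,u,v):
    K=C[n]["camera_matrix"];T=C[n]["cam_to_world"]
    d=T[:3,:3]@np.linalg.solve(K,[u,v,1]);return T[:3,3],d/np.linalg.norm(d)
def onz(n,u,v,z):
    o,d=ray(n,u,v);return o+d*(z-o[2])/d[2]
def tri(a,b):
    A=np.zeros((3,3));y=np.zeros(3)
    rs=[ray("top",*a),ray("side",*b)]
    for o,d in rs:
        P=np.eye(3)-np.outer(d,d);A+=P;y+=P@o
    p=np.linalg.solve(A,y);return p,[np.linalg.norm((np.eye(3)-np.outer(d,d))@(p-o)) for o,d in rs]
def proj(n,p):
    K=C[n]["camera_matrix"];T=C[n]["cam_to_world"]
    q=K@(T[:3,:3].T@(np.asarray(p)-T[:3,3]));return q[:2]/q[2]
def crop(n,x0,y0,x1,y1,s,name,f=None):
    f=ctrl.grab_frame(n) if f is None else f
    cv2.imwrite(name,cv2.resize(f[y0:y1,x0:x1],None,fx=s,fy=s,interpolation=cv2.INTER_CUBIC)[...,::-1])
E
python3 - <<'E'
from h import *
t=cv2.imread("pics/top0.png")[...,::-1];s=cv2.imread("pics/side0.png")[...,::-1]
crop("top",270,60,530,270,3,"pics/top0z.png",t)
crop("side",240,90,620,400,2,"pics/side0z.png",s)
E
```

```text
(no output)
```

View pics/top0z.png

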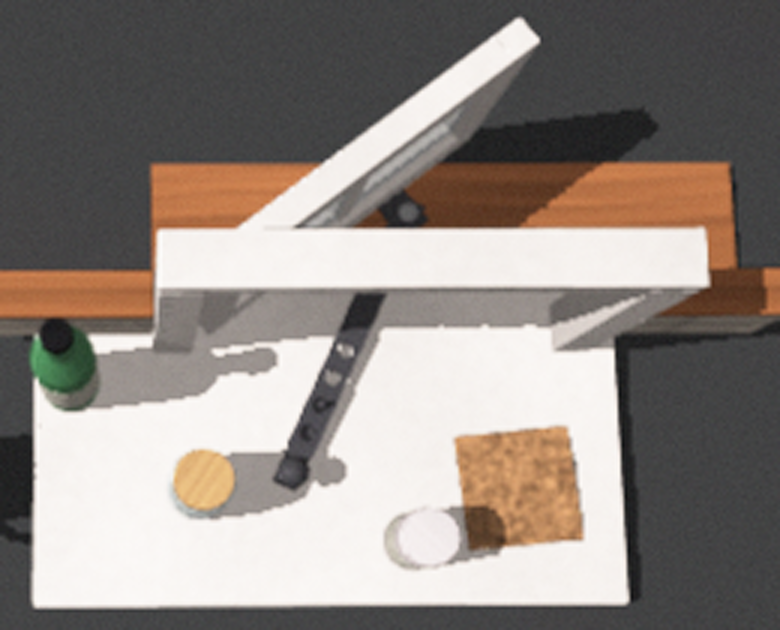

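View pics/side0z.png

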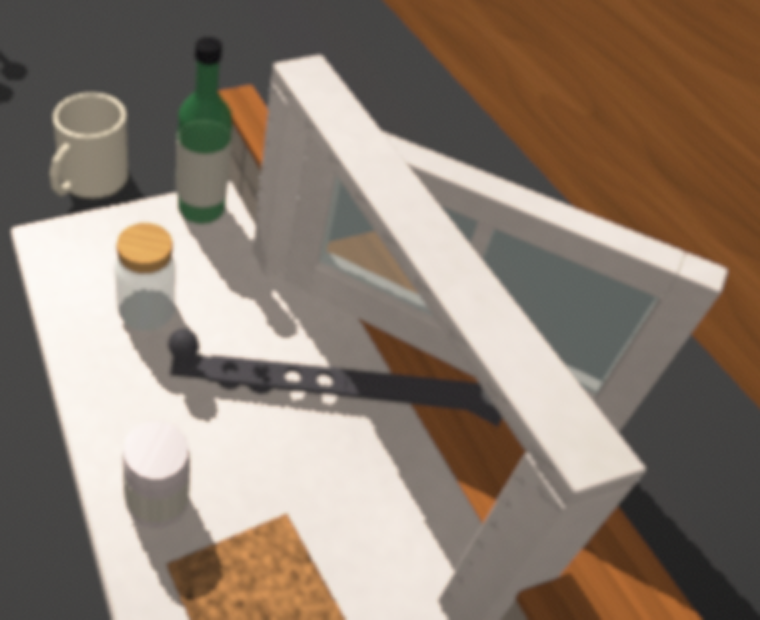

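```bash
cat >> h.py <<'E'
zt=lambda u,v:((u+.5)/3-.5+270,(v+.5)/3-.5+60)
zs=lambda u,v:((u+.5)/2-.5+240,(v+.5)/2-.5+90)
E
python3 - <<'E'
from h import *
np.set_printoptions(precision=4,suppress=True)
P=lambda n,u,v,z:onz(n,*(zt if n=="top" else zs)(u,v),z)
for l,a in dict(sillL=(33,606,.03),sillR=(629,605,.03),sillLb=(33,345,.03),rBL=(158,229,.263),rBR=(706,229,.263),rFL=(158,289,.263),rFR=(708,287,.263)).items(): print(l,P("top",*a))
for l,a in dict(sillL=(12,232,.03),rBL=(322,56,.263),rFL=(273,66,.263),rBR=(644,468,.263),rFR=(575,505,.263)).items(): print("s",l,P("side",*a))
T=lambda l,a,b:print(l,*tri(zt(*a),zs(*b)))
T("ball",(293,470),(183,344))
for i,(a,b) in enumerate([((308,433),(231,374)),((321,403),(261,379)),((334,377),(293,377)),((346,349),(325,381))]): T("hole",a,b)
print("jarcap",P("top",205,479,.125),P("side",145,244,.125))
print("can",P("top",430,535,.11),P("side",155,449,.11))
print("mat",[P("top",*q,.036) for q in((456,437),(567,426),(582,540),(469,550))])
print("oilcap",P("top",56,336,.24),P("side",208,46,.24))
print("sashtop far",[P("top",*q,.234) for q in((520,17),(540,40))])
# mug centre
print("mug",onz("top",247,218,.09),P("side",90,116,.09))
E
```

```text
sillL [0.4506 0.2054 0.03  ]
sillR [ 0.4564 -0.3319  0.03  ]
sillLb [0.6899 0.2104 0.03  ]
rBL [0.7279 0.0997 0.263 ]
rBR [ 0.7323 -0.3042  0.263 ]
rFL [0.6826 0.0994 0.263 ]
rFR [ 0.6884 -0.3033  0.263 ]
s sillL [0.4495 0.1987 0.03  ]
s rBL [0.7272 0.0977 0.263 ]
s rFL [0.6817 0.0959 0.263 ]
s rBR [ 0.7321 -0.3032  0.263 ]
s rFR [ 0.6842 -0.3106  0.263 ]
ball [ 0.5698 -0.0235  0.0737] [np.float64(0.0014110039706643198), np.float64(0.0014110039706644285)]
hole [ 0.6087 -0.0424  0.038 ] [np.float64(0.00037796686130540626), np.float64(0.0003779668613053374)]
hole [ 0.6349 -0.0543  0.0365] [np.float64(0.0021957977348118526), np.float64(0.002195797734811885)]
hole [ 0.6589 -0.0654  0.0448] [np.float64(0.0009471193285708932), np.float64(0.000947119328570986)]
hole [ 0.685  -0.0768  0.0437] [np.float64(0.0011667640937176303), np.float64(0.0011667640937174574)]
jarcap [0.5574 0.0565 0.125 ] [0.5567 0.0551 0.125 ]
can [ 0.5134 -0.1336  0.11  ] [ 0.5105 -0.1343  0.11  ]
mat [array([ 0.607 , -0.1779,  0.036 ]), array([ 0.6181, -0.2798,  0.036 ]), array([ 0.5142, -0.2895,  0.036 ]), array([ 0.5043, -0.187 ,  0.036 ])]
oilcap [0.652  0.1748 0.24  ] [0.6513 0.1724 0.24  ]
sashtop far [array([ 0.9111, -0.1821,  0.234 ]), array([ 0.8923, -0.1971,  0.234 ])]
mug [0.562  0.2896 0.09  ] [0.5601 0.2925 0.09  ]
```

```bash
python3 - <<'E'
from h import *
a=[np.mean([ctrl.grab_frame(n).astype(float) for _ in range(2)],0) for n in("top","side")]
t=a[0][170:225,350:405];s=a[1][255:300,320:410]
f=lambda i,k:cv2.resize(np.clip(255*(i/255)**.5,0,255).astype(np.uint8),None,fx=k,fy=k,interpolation=cv2.INTER_CUBIC)
t=f(t,7);s=f(s,8)
o=np.zeros((t.shape[0]+s.shape[0],800,3),np.uint8);o[:t.shape[0],:t.shape[1]]=t;o[t.shape[0]:,:s.shape[1]]=s
o=cv2.resize(o,None,fx=.79,fy=.79)
cv2.imwrite("pics/hole.png",o[...,::-1]);print(o.shape)
E
```

```text
(589, 632, 3)
```

View pics/hole.png

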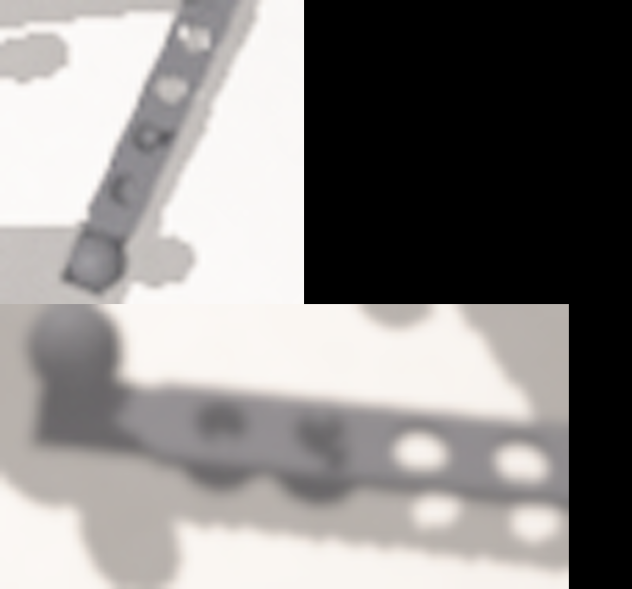

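Pin evidence: hole 3 shows a light pin tip, with its shadow on the bar, at about (152,135) in the top crop. Hole 4 only shows the dark rose below it. So the pin is in hole 3. I'll check this again once the stay is lifted. Next is the jar.

```bash
cat >> h.py <<'E'
np.set_printoptions(precision=4,suppress=True)
def go(x,y,z,a):
    "shift and turn (tool axes) to a downward tool at x,y,z with closing axis at world angle a"
    s=ctrl.get_state();r=R.from_quat(s["ee_rot"]);n=[np.cos((a+np.pi/2)/2)*0,0,0]
    Y=np.array([np.cos(a),np.sin(a),0]);Z=np.array([0,0,-1.]);g=R.from_matrix(np.c_[np.cross(Y,Z),Y,Z])
    print("shift",r.inv().apply(np.array([x,y,z])-s["tool_pos"]),"rot",(r.inv()*g).as_rotvec(),"j6",s["joints"][5],"t",s["clock"],"F",s["contact_force"])
def W(x,y,yaw=.012,o=(.7063,.058)): # window frame -> world
    c,s=np.cos(yaw),np.sin(yaw);return np.array([o[0]+c*x-s*y,o[1]+s*x+c*y])
E
python3 -c "
from h import *
go(.557,.056,.20,.78)"
```

```text
shift [-0.5021 -0.3274  0.0218] rot [-0.0005  0.0001  0.433 ] j6 -0.02004587138335178 t 0.3 F [ 0.0616  0.173  -0.4147]
```

drive_effector:
  segments:
    - {"jaw": 0.091, "pos": [-0.25, -0.163, 0], "turn_vec": [0, 0, 0.2]}
    - {"jaw": 0.091, "pos": [-0.25, -0.163, 0], "turn_vec": [0, 0, 0.2]}
    - {"jaw": 0.091, "pos": [-0.25, -0.163, 0], "turn_vec": [0, 0, 0.2]}
    - {"jaw": 0.091, "pos": [-0.25, -0.163, 0], "turn_vec": [0, 0, 0.2]}
    - {"jaw": 0.091, "pos": [-0.502, -0.327, 0.022], "turn_vec": [0, 0, 0.433]}
    - {"jaw": 0.091, "pos": [-0.502, -0.327, 0.022], "turn_vec": [0, 0, 0.433]}
    - {"jaw": 0.091, "pos": [-0.502, -0.327, 0.022], "turn_vec": [0, 0, 0.433]}
    - {"jaw": 0.091, "pos": [-0.502, -0.327, 0.022], "turn_vec": [0, 0, 0.433]}
    - {"jaw": 0.091, "pos": [-0.502, -0.327, 0.022], "turn_vec": [0, 0, 0.433]}
    - {"jaw": 0.091, "pos": [-0.502, -0.327, 0.022], "turn_vec": [0, 0, 0.433]}

```text
clock: 1.55
tool_pos: [0.5584, 0.0539, 0.1996]
ee_rot: [0.386, 0.922, -0.0, 0.0]
contact_force: [-0.4, 0.8, -0.6]
gripper_width: 0.0909
finger_force: 0.0
```

```bash
python3 -c "
from h import *
go(.557,.056,.079,.78)"
```

```text
shift [0.0025 0.0005 0.1206] rot [-0.      0.0003 -0.0023] j6 -0.7017297062308849 t 1.55 F [-0.3809  0.8335 -0.5915]
```

drive_effector:
  segments:
    - {"jaw": 0.091, "pos": [0, 0, 0.06]}
    - {"jaw": 0.091, "pos": [0, 0, 0.12]}
    - {"jaw": 0.091, "pos": [0, 0, 0.12]}
    - {"jaw": 0.04, "pos": [0, 0, 0.12]}
    - {"jaw": 0.04, "pos": [0, 0, 0.12]}
    - {"jaw": 0.04, "pos": [0, 0, 0.12]}
    - {"jaw": 0.04, "pos": [0, 0, 0.12]}
    - {"jaw": 0.04, "pos": [0, 0, 0.12]}
  grip_n: 20

```text
clock: 2.55
tool_pos: [0.5576, 0.0565, 0.0813]
ee_rot: [0.385, 0.923, 0.0, 0.001]
contact_force: [-2.4, 0.5, 6.6]
gripper_width: 0.0568
finger_force: 20.0
```

drive_effector:
  segments:
    - {"jaw": 0.04, "pos": [0, 0, -0.06]}
    - {"jaw": 0.04, "pos": [0, 0, -0.12]}
    - {"jaw": 0.04, "pos": [0, 0, -0.12]}

```text
clock: 2.92
tool_pos: [0.56, 0.0568, 0.205]
ee_rot: [0.385, 0.923, 0.003, 0.005]
contact_force: [0.5, 0.3, -3.2]
gripper_width: 0.0571
finger_force: 20.0
```

```bash
python3 -c "
from h import *
go(.561,-.2335,.20,.78)"
```

```text
shift [-0.2071 -0.2035  0.0047] rot [ 0.0086  0.007  -0.0001] j6 -0.699458713408634 t 2.925 F [ 0.5461  0.3    -3.1672]
```

drive_effector:
  segments:
    - {"jaw": 0.04, "pos": [-0.03, -0.03, 0]}
    - {"jaw": 0.04, "pos": [-0.06, -0.06, 0]}
    - {"jaw": 0.04, "pos": [-0.09, -0.09, 0]}
    - {"jaw": 0.04, "pos": [-0.12, -0.12, 0]}
    - {"jaw": 0.04, "pos": [-0.15, -0.15, 0]}
    - {"jaw": 0.04, "pos": [-0.18, -0.18, 0]}
    - {"jaw": 0.04, "pos": [-0.206, -0.204, 0]}
    - {"jaw": 0.04, "pos": [-0.206, -0.204, 0]}
    - {"jaw": 0.04, "pos": [-0.206, -0.204, 0]}

```text
clock: 4.05
tool_pos: [0.556, -0.2327, 0.1983]
ee_rot: [0.385, 0.923, 0.0, -0.002]
contact_force: [-0.5, -0.1, -2.9]
gripper_width: 0.0569
finger_force: 20.0
```

```bash
python3 -c "
from h import *
go(.561,-.2335,.20,.78)
crop('top',330,150,530,300,4,'pics/jar.png')"
```

```text
shift [-0.0041  0.0029 -0.0017] rot [-0.0006 -0.0035 -0.0004] j6 -1.1956674221616979 t 4.05 F [-0.4865 -0.0515 -2.9228]
```

View pics/jar.png

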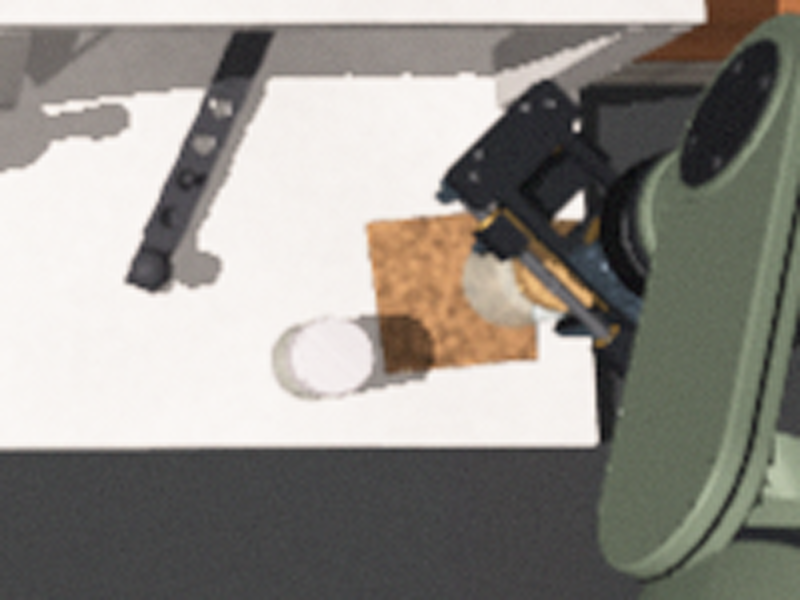

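The jar hangs upright in the gripper above the mat (jar base around (500,290) in the crop), and the stay has not moved. Next I lower it.

drive_effector:
  segments:
    - {"jaw": 0.04, "pos": [-0.003, 0.002, 0.05]}
    - {"jaw": 0.04, "pos": [-0.003, 0.002, 0.09]}
    - {"jaw": 0.04, "pos": [-0.003, 0.002, 0.1]}
    - {"jaw": 0.04, "pos": [-0.003, 0.002, 0.105]}
    - {"jaw": 0.04, "pos": [-0.003, 0.002, 0.107]}
    - {"jaw": 0.04, "pos": [-0.003, 0.002, 0.109]}
    - {"jaw": 0.04, "pos": [-0.003, 0.002, 0.109]}

```text
clock: 4.97
tool_pos: [0.5607, -0.2343, 0.0916]
ee_rot: [0.385, 0.923, 0.0, 0.001]
contact_force: [-0.1, -0.2, -3.6]
gripper_width: 0.0569
finger_force: 20.0
```

drive_effector:
  segments:
    - {"jaw": 0.04, "pos": [0, 0, 0.002]}
    - {"jaw": 0.04, "pos": [0, 0, 0.004]}
    - {"jaw": 0.04, "pos": [0, 0, 0.004]}

```text
clock: 5.35
tool_pos: [0.5606, -0.2343, 0.0874]
ee_rot: [0.385, 0.923, 0.0, 0.0]
contact_force: [-0.4, -0.5, 1.1]
gripper_width: 0.0568
finger_force: 20.0
```

drive_effector:
  segments:
    - {"jaw": 0.04, "pos": [0, 0, 0.001]}
    - {"jaw": 0.04, "pos": [0, 0, 0.001]}

```text
clock: 5.6
tool_pos: [0.5606, -0.2343, 0.0873]
ee_rot: [0.385, 0.923, 0.0, 0.0]
contact_force: [-2.6, -0.1, 6.8]
gripper_width: 0.0575
finger_force: 20.0
```

Contact. Release, retreat upward, then go above the ball.

drive_effector:
  segments:
    - {"jaw": 0.091}
    - {"jaw": 0.091}
    - {"jaw": 0.091}
    - {"jaw": 0.091, "pos": [0, 0, -0.04]}
    - {"jaw": 0.091, "pos": [0, 0, -0.1]}
    - {"jaw": 0.091, "pos": [0, 0, -0.12]}
    - {"jaw": 0.091, "pos": [0, 0, -0.12]}

```text
clock: 6.48
tool_pos: [0.5613, -0.2345, 0.2076]
ee_rot: [0.385, 0.923, -0.0, 0.002]
contact_force: [-0.8, -0.6, 0.1]
gripper_width: 0.0909
finger_force: 0.0
```

```bash
python3 - <<'E'
from h import *
f=ctrl.grab_frame("top");cv2.imwrite("pics/t2.png",f[...,::-1])
# window-frame geometry
def st(th,sw):
    c,s=np.cos(th),np.sin(th);p=np.array([-35*c+220*s,-35*s-220*c]);h=th+sw;u=np.array([-np.sin(h),np.cos(h)]);return p,u
p,u=st(.65,.48)
for d in(268.5,226.5,198.5): print(d,W(*(p+d*u)/1e3))
go(.5698,-.0245,.15,1.142)
E
```

```text
268.5 [ 0.5697 -0.0254]
226.5 [ 0.6079 -0.0429]
198.5 [ 0.6334 -0.0545]
shift [0.1424 0.1541 0.0557] rot [ 0.0001  0.0002 -0.3619] j6 -1.1947696537700578 t 6.525 F [-0.0374  0.1337 -1.0944]
```

drive_effector:
  segments:
    - {"jaw": 0.06, "pos": [0.04, 0.04, 0], "turn_vec": [0, 0, -0.1]}
    - {"jaw": 0.06, "pos": [0.08, 0.08, 0], "turn_vec": [0, 0, -0.2]}
    - {"jaw": 0.06, "pos": [0.12, 0.13, 0.02], "turn_vec": [0, 0, -0.3]}
    - {"jaw": 0.06, "pos": [0.142, 0.154, 0.05], "turn_vec": [0, 0, -0.362]}
    - {"jaw": 0.06, "pos": [0.142, 0.154, 0.055], "turn_vec": [0, 0, -0.362]}
    - {"jaw": 0.06, "pos": [0.142, 0.154, 0.055], "turn_vec": [0, 0, -0.362]}
    - {"jaw": 0.06, "pos": [0.142, 0.154, 0.055], "turn_vec": [0, 0, -0.362]}

```text
clock: 7.4
tool_pos: [0.5704, -0.026, 0.1513]
ee_rot: [0.214, 0.977, -0.0, 0.0]
contact_force: [-0.5, -1.4, -0.0]
gripper_width: 0.06
finger_force: 0.0
```

```bash
python3 - <<'E'
from h import *
go(.5698,-.0245,.065,1.142)
E
```

```text
shift [0.0013 0.0011 0.0863] rot [ 0.0001  0.0008 -0.0017] j6 -1.2058540273839613 t 7.4 F [-0.5173 -1.4009 -0.0259]
```

drive_effector:
  segments:
    - {"jaw": 0.06, "pos": [0, 0.001, 0.05]}
    - {"jaw": 0.06, "pos": [0, 0.001, 0.08]}
    - {"jaw": 0.06, "pos": [0, 0.001, 0.085]}
    - {"jaw": 0.02, "pos": [0, 0.001, 0.085]}
    - {"jaw": 0.02, "pos": [0, 0.001, 0.085]}
    - {"jaw": 0.02, "pos": [0, 0.001, 0.085]}
    - {"jaw": 0.02, "pos": [0, 0.001, 0.085]}
    - {"jaw": 0.02, "pos": [0, 0.001, 0.085]}
  grip_n: 15

```text
clock: 8.4
tool_pos: [0.5709, -0.024, 0.0663]
ee_rot: [0.213, 0.977, 0.0, 0.001]
contact_force: [1.9, -0.3, 0.2]
gripper_width: 0.0266
finger_force: 15.0
```

drive_effector:
  segments:
    - {"jaw": 0.02, "pos": [-0.001, 0, -0.008]}
    - {"jaw": 0.02, "pos": [-0.0025, 0, -0.016]}
    - {"jaw": 0.02, "pos": [-0.004, 0, -0.024]}
    - {"jaw": 0.02, "pos": [-0.006, 0, -0.032]}
    - {"jaw": 0.02, "pos": [-0.008, 0, -0.04]}
    - {"jaw": 0.02, "pos": [-0.0104, 0, -0.0475]}
    - {"jaw": 0.02, "pos": [-0.0104, 0, -0.0475]}
    - {"jaw": 0.02, "pos": [-0.0104, 0, -0.0475]}

```text
clock: 9.4
tool_pos: [0.5803, -0.0284, 0.1134]
ee_rot: [0.213, 0.977, 0.0, 0.0]
contact_force: [0.2, 0.6, -1.5]
gripper_width: 0.0269
finger_force: 15.0
```

```bash
python3 - <<'E'
from h import *
f=ctrl.grab_frame("side");cv2.imwrite("pics/s3.png",f[...,::-1])
t=ctrl.grab_frame("top");cv2.imwrite("pics/t3.png",t[...,::-1])
k=lambda i,x0,y0,x1,y1,s:cv2.resize(i[y0:y1,x0:x1],None,fx=s,fy=s,interpolation=cv2.INTER_CUBIC)
a=k(f,320,240,420,310,5);b=k(t,340,130,400,230,3.5)
o=np.zeros((350,720,3),np.uint8);o[:,:500]=a;o[:b.shape[0],500:500+b.shape[1]]=b
cv2.imwrite("pics/lift.png",o[...,::-1])
E
```

```text
(no output)
```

View pics/lift.png

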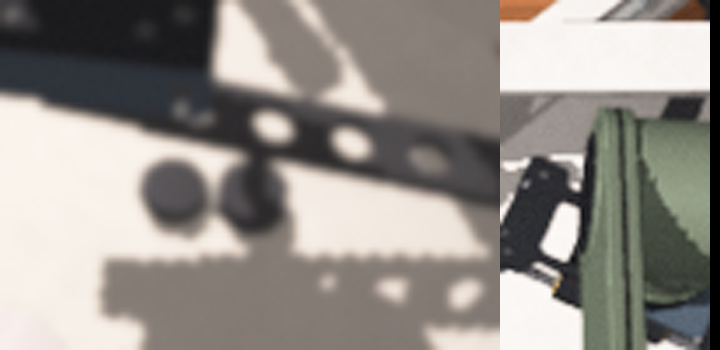

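The lifted stay reveals a bare rose at crop (175,187). The pin stands on its foot at (253,195) with its shaft up to (262,155), so the pin was in hole 3.

```bash
python3 - <<'E'
from h import *
from scipy.optimize import fsolve
q=lambda u,v:((u+.5)/5-.5+320,(v+.5)/5-.5+240)
print("rose",onz("side",*q(175,187),.038),"foot",onz("side",*q(253,195),.040))
def st(th,sw):
    c,s=np.cos(th),np.sin(th);p=np.array([-35*c+220*s,-35*s-220*c]);h=th+sw;u=np.array([-np.sin(h),np.cos(h)]);return p,u
def inv(w,yaw=.012,o=(.7063,.058)):
    d=np.array(w)-o;c,s=np.cos(yaw),np.sin(yaw);return np.array([c*d[0]+s*d[1],-s*d[0]+c*d[1]])*1e3
p,u=st(.65,.48);P3=p+198.5*u;print("pin win",P3,W(*P3/1e3))
s=ctrl.get_state();r=R.from_quat(s["ee_rot"]);tp=s["tool_pos"]
th1,sw1=fsolve(lambda x:(lambda pu:pu[0]+142.5*pu[1]-P3)(st(*x)),(.22,.45));print("final",th1,sw1)
al=lambda f:268.5*np.cos(f)-34*np.sin(f)
up=lambda f:268.5*np.sin(f)+34*np.cos(f)
B=lambda th,sw,f:np.r_[W(*(st(th,sw)[0]+al(f)*st(th,sw)[1])/1e3),(42+up(f))/1e3]
b0=B(.65,.48,.18)
print("ball model",b0,"grasp pt",tp+[0,0,.011])
for i in range(1,11):
    k=i/10;th=.65+k*(th1-.65);sw=.48+k*(sw1-.48);print(i,r.inv().apply(B(th,sw,.18)-b0),"rz",-(th+sw-1.13))
bf=B(th1,sw1,.18)
print("down",[r.inv().apply(B(th1,sw1,f)-bf) for f in(.12,.06,0)])
E
```

```text
rose [ 0.607  -0.0425  0.038 ] foot [ 0.632  -0.0549  0.04  ]
pin win [ -74.2477 -111.628 ] [ 0.6334 -0.0545]
final 0.22793905124304148 0.4544415051825089
ball model [ 0.5792 -0.0297  0.1235] grasp pt [ 0.5803 -0.0284  0.1242]
1 [ 0.0055  0.0041 -0.    ] rz 0.04476194435744474
2 [ 0.0108  0.0085 -0.    ] rz 0.08952388871488992
3 [ 0.0159  0.013  -0.    ] rz 0.13428583307233477
4 [ 0.0207  0.0178 -0.    ] rz 0.17904777742977973
5 [ 0.0253  0.0227 -0.    ] rz 0.2238097217872247
6 [ 0.0297  0.0279 -0.    ] rz 0.26857166614466954
7 [ 0.0338  0.0332 -0.    ] rz 0.3133336105021146
8 [ 0.0377  0.0387 -0.    ] rz 0.3580955548595596
9 [ 0.0413  0.0443 -0.    ] rz 0.40285749921700464
10 [ 0.0446  0.05   -0.    ] rz 0.4476194435744495
down [array([0.004 , 0.0019, 0.0156]), array([0.0071, 0.0034, 0.0315]), array([0.0094, 0.0045, 0.0475])]
```

drive_effector:
  segments:
    - {"jaw": 0.02, "pos": [0.0055, 0.0041, 0], "turn_vec": [0, 0, 0.045]}
    - {"jaw": 0.02, "pos": [0.0108, 0.0085, 0], "turn_vec": [0, 0, 0.09]}
    - {"jaw": 0.02, "pos": [0.0159, 0.013, 0], "turn_vec": [0, 0, 0.134]}
    - {"jaw": 0.02, "pos": [0.0207, 0.0178, 0], "turn_vec": [0, 0, 0.179]}
    - {"jaw": 0.02, "pos": [0.0253, 0.0227, 0], "turn_vec": [0, 0, 0.224]}
    - {"jaw": 0.02, "pos": [0.0297, 0.0279, 0], "turn_vec": [0, 0, 0.269]}
    - {"jaw": 0.02, "pos": [0.0338, 0.0332, 0], "turn_vec": [0, 0, 0.313]}
    - {"jaw": 0.02, "pos": [0.0377, 0.0387, 0], "turn_vec": [0, 0, 0.358]}
    - {"jaw": 0.02, "pos": [0.0413, 0.0443, 0], "turn_vec": [0, 0, 0.403]}
    - {"jaw": 0.02, "pos": [0.0446, 0.05, 0], "turn_vec": [0, 0, 0.448]}

```text
clock: 10.75
tool_pos: [0.5608, 0.0354, 0.1133]
ee_rot: [0.425, 0.905, -0.0, 0.001]
contact_force: [1.4, -1.5, -2.1]
gripper_width: 0.027
finger_force: 15.0
```

drive_effector:
  segments:
    - {"jaw": 0.02}
    - {"jaw": 0.02}

```text
clock: 11.0
tool_pos: [0.5598, 0.0357, 0.1132]
ee_rot: [0.424, 0.906, -0.0, -0.0]
contact_force: [-0.0, 0.8, -1.7]
gripper_width: 0.0272
finger_force: 15.0
```

```bash
python3 - <<'E'
from h import *
t=ctrl.grab_frame("side");cv2.imwrite("pics/s4.png",t[...,::-1])
crop("side",290,200,420,330,4.6,"pics/s4z.png",t)
E
```

```text
(no output)
```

View pics/s4z.png

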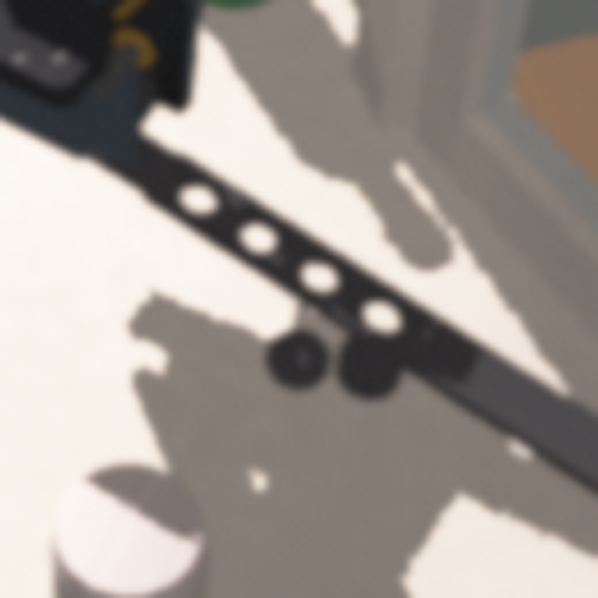

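The bar is clear above the pin: hole 1 is at crop (383,317), the pin foot at (372,367) and the rose at (298,360). I'll compute the residual error.

```bash
python3 - <<'E'
from h import *
q=lambda u,v:((u+.5)/4.6-.5+290,(v+.5)/4.6-.5+200)
H=[onz("side",*q(*a),.042+d*np.sin(.18)+.003) for a,d in zip([(383,317),(320,277),(260,238),(198,200)],(.1425,.1705,.1985,.2265))]
print(*H,sep="\n")
u=(H[3]-H[0])[:2];L=np.linalg.norm(u);u/=L;print(L,.084*np.cos(.18),"heading",np.arctan2(-u[0],u[1])-.012)
f=onz("side",*q(372,367),.040);print("foot now",f,"rose",onz("side",*q(298,360),.038))
h1=H[0][:2]+u*(.1425-.1425*np.cos(.18)+.003*np.sin(.18));print("hole1 when level",h1,"err to foot",h1-f[:2],"to model pin",h1-[.6334,-.0545],"to mean pin",h1-[.6327,-.0547])
E
```

```text
[ 0.6339 -0.0555  0.0705]
[ 0.616  -0.0346  0.0755]
[ 0.5988 -0.0141  0.0805]
[0.5803 0.0067 0.0856]
0.08214788631465557 0.0826428701942022 heading 0.6990014034882611
foot now [ 0.6318 -0.0566  0.04  ] rose [ 0.606  -0.0441  0.038 ]
hole1 when level [ 0.6321 -0.0534] err to foot [0.0003 0.0033] to model pin [-0.0013  0.0011] to mean pin [-0.0006  0.0013]
```

drive_effector:
  segments:
    - {"jaw": 0.02, "pos": [0.002, -0.001, 0.008]}
    - {"jaw": 0.02, "pos": [0.004, -0.001, 0.0156]}
    - {"jaw": 0.02, "pos": [0.004, -0.001, 0.0156]}

```text
clock: 11.42
tool_pos: [0.5565, 0.038, 0.097]
ee_rot: [0.424, 0.906, -0.0, -0.0]
contact_force: [1.0, 0.2, -2.3]
gripper_width: 0.0265
finger_force: 15.0
```

drive_effector:
  segments:
    - {"jaw": 0.02, "pos": [0.001, 0, 0.005]}
    - {"jaw": 0.02, "pos": [0.002, 0, 0.01]}
    - {"jaw": 0.02, "pos": [0.002, 0, 0.01]}

```text
clock: 11.8
tool_pos: [0.5554, 0.0396, 0.0874]
ee_rot: [0.424, 0.905, -0.0, -0.0]
contact_force: [0.7, -0.9, -1.2]
gripper_width: 0.0264
finger_force: 15.0
```

```bash
python3 - <<'E'
from h import *
t=ctrl.grab_frame("side");cv2.imwrite("pics/s5.png",t[...,::-1])
crop("side",310,230,430,320,5,"pics/s5z.png",t)
E
```

```text
(no output)
```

View pics/s5z.png

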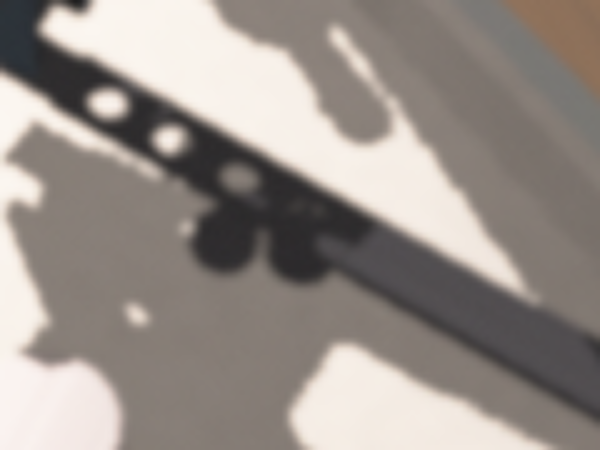

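The pin appears to fill hole 1 at about (300,212), and the force stays low, so I keep lowering.

drive_effector:
  segments:
    - {"jaw": 0.02, "pos": [0.001, 0, 0.004]}
    - {"jaw": 0.02, "pos": [0.002, 0, 0.008]}
    - {"jaw": 0.02, "pos": [0.002, 0, 0.01]}
    - {"jaw": 0.02, "pos": [0.002, 0, 0.01]}

```text
clock: 12.35
tool_pos: [0.5542, 0.0412, 0.0777]
ee_rot: [0.424, 0.905, -0.0, -0.0]
contact_force: [-0.0, -0.8, -0.7]
gripper_width: 0.0269
finger_force: 15.0
```

drive_effector:
  segments:
    - {"jaw": 0.02, "pos": [0.001, 0, 0.004]}
    - {"jaw": 0.02, "pos": [0.002, 0, 0.008]}
    - {"jaw": 0.02, "pos": [0.002, 0, 0.01]}
    - {"jaw": 0.02, "pos": [0.002, 0, 0.01]}

```text
clock: 12.85
tool_pos: [0.5528, 0.0429, 0.0677]
ee_rot: [0.425, 0.905, 0.0, -0.0]
contact_force: [-0.2, -0.4, -0.1]
gripper_width: 0.0266
finger_force: 15.0
```

Only about 1.5 mm to go. Open so it drops, lift away and check.

drive_effector:
  segments:
    - {"jaw": 0.02, "pos": [0, 0, 0.001]}
    - {"jaw": 0.05, "pos": [0, 0, 0.001]}
    - {"jaw": 0.05, "pos": [0, 0, 0.001]}
    - {"jaw": 0.05, "pos": [0, 0, 0.001]}
    - {"jaw": 0.05, "pos": [0, 0, -0.04]}
    - {"jaw": 0.05, "pos": [0, 0, -0.1]}
    - {"jaw": 0.05, "pos": [-0.02, -0.05, -0.13]}
    - {"jaw": 0.05, "pos": [0.05, -0.1, -0.15]}
    - {"jaw": 0.05, "pos": [0.1, -0.15, -0.15]}
    - {"jaw": 0.05, "pos": [0.15, -0.2, -0.15]}

```text
clock: 14.1
tool_pos: [0.3428, 0.0259, 0.2173]
ee_rot: [0.425, 0.905, 0.0, 0.0]
contact_force: [-1.8, -0.3, -0.2]
gripper_width: 0.0502
finger_force: 0.0
```

```bash
python3 - <<'E'
from h import *
t=ctrl.grab_frame("top");s=ctrl.grab_frame("side");cv2.imwrite("pics/s6.png",s[...,::-1]);cv2.imwrite("pics/t6.png",t[...,::-1])
k=lambda i,x0,y0,x1,y1,w,h:cv2.resize(i[y0:y1,x0:x1],(w,h),interpolation=cv2.INTER_CUBIC)
o=np.zeros((600,800,3),np.uint8)
o[:280,:400]=k(t,240,70,540,280,400,280);o[:280,400:]=k(s,250,100,620,400,400,280)[:,:]
o[290:,:413]=k(s,310,230,430,320,413,310);o[290:,420:]=k(t,330,140,420,220,380,310)
cv2.imwrite("pics/fin.png",o[...,::-1])
E
```

```text
(no output)
```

View pics/fin.png

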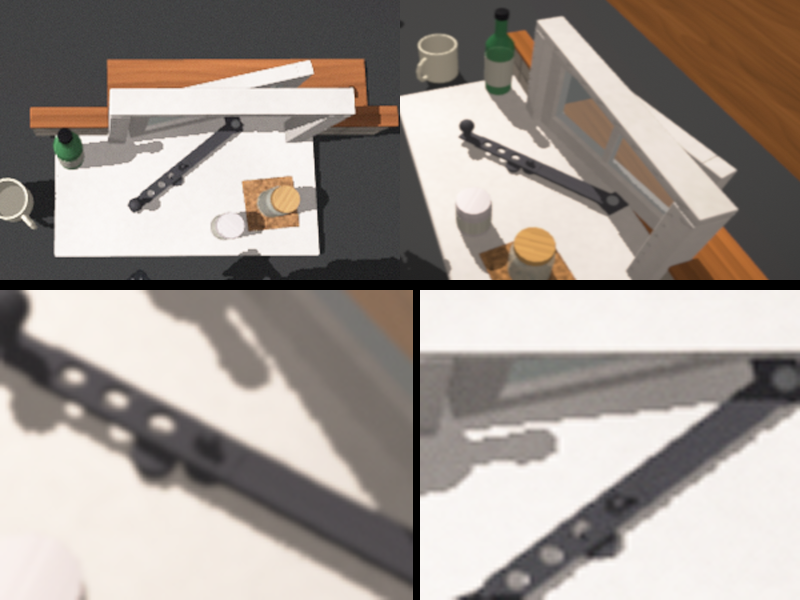

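The pin tip shows in hole 1 with the rose beside the bar, the jar stands on the mat, and the bystanders are in place. One check that the stay lies level, using dark blob centroids for the ball, before I hand in.

```bash
python3 - <<'E'
from h import *
c=[]
for n,g in(("top",(341.3,223)),("side",(311,236))):
    f=cv2.imread(f"pics/{n[0]}6.png",0);print(n,proj(n,[.553,.0426,.076]),g)
    c.append(g)
print(tri(*c))
for i in(1,2,3): pass
E
```

```text
top [342.1908 222.8948] (341.3, 223)
side [312.4909 235.1151] (311, 236)
(array([0.5519, 0.0448, 0.0717]), [np.float64(0.0011888552494722319), np.float64(0.0011888552494722078)])
```

The ball sits at its level height (estimated 0.072 against an expected 0.076 m), so the stay is flat.

drive_effector:
  segments:
    - {"jaw": 0.05}
    - {"jaw": 0.05}

```text
clock: 14.45
tool_pos: [0.3459, 0.0258, 0.2173]
ee_rot: [0.425, 0.905, 0.0, 0.0]
contact_force: [-0.1, -0.2, -0.3]
gripper_width: 0.0501
finger_force: 0.0
```

```bash
python3 -c "
from cell import ctrl
print(ctrl.hand_in())"
```

```text
the job is handed in; nothing more can be done
None
```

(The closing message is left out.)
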